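Ready the tube tester: clear the lid, open it, set the dial to the red index

ROBOT

A 6-joint arm with a two-finger parallel gripper is mounted at the origin on the work surface. World frame = base frame: x ahead of the robot, y to its left, z up, the work surface at z = 0. Lengths are in m, angles in rad, forces in N, time in s.
With the tool pointing down it reaches from about 0.35 to 0.925 m from the base axis. Payload 6.4 kg.
Tool frame: the origin (TCP) lies on the centre line of the jaws, within the pads' length; the fingertips stand 25 mm ahead of it and the grasp point (between the pads) lies 6 mm ahead of it; z points along the fingers, y is the direction in which the jaws open and shut (so a half turn about z gives the same grasp; the last joint's range is limited). The gripper opens to 85 mm and grips with 20 to 120 N. Pads are 22 mm wide; open, the fingers measure 114 mm over their backs; the gripper's body (76 mm by 85 mm) begins 54 mm behind the grasp point. The pads swing forward as they close: fully open they stand 13 mm farther back than shut.
Start: joints at [0.953, 0.245, 1.558, -0, 1.339, -0.174], TCP at [0.279, 0.587, 0.256] pointing down, gripper open.
Joint ranges: [-3.13, 3.13], [-1.02, 2.26], [0.13, 2.54], [-0.95, 4.09], [0.21, 2.88], [-2.74, 2.74]. Speed limits (rad/s): [2.57, 2.57, 3.14, 3.14, 3.14, 3.14].

INTERFACE

Orientations are given as [roll, pitch, yaw] about the fixed x, y, z axes, in that order (R = Rz(yaw) Ry(pitch) Rx(roll)).
In Python, from plant import r gives the robot as it stands. The module is installed in compiled form; this text tells all that it offers.
- The arm moves only by the tool play_rows, never from a script. Its argument "motion" is a list of rows, each a list of 6 numbers: the shift along the tool's x, y, z normalised to -1 to 1, where 1 is 0.6 m, then the turn, a rotation vector about the tool's x, y, z normalised to -1 to 1, where 1 is pi/2 rad. In form: [[x, y, z, wx, wy, wz], ...]. A call has 1 to 8 rows; each row is the pose to reach, as a shift and turn from the pose commanded when the call began, along the tool's axes at that moment; what a row does not reach only later rows make up. A row lasts 1/8 s, in which the tool goes at most 62.5 mm and 10.7 degrees, less where a joint would pass 70% of its speed; a pose out of reach is approached as far as the arm can. A call with a number of a shift or a turn outside -1 to 1 is refused whole. A call with a gripper value outside its range is refused whole. "fingers" is the closure, from -1 (fully open) to 1 (shut), set as the call begins (left out, the last holds). The fingers move at their own pace and stop on an object; "newtons" is the grip in N (left out, the last holds). Time passes only in rows, so rows that repeat a pose let the fingers close. It gives the time, the measured TCP pose, the force and the opening at its end, in the units of the state.
- r.state(): the state, without advancing time (a new reading comes with each control period).
- r.snapshot(name): name is "scene" or "top"; returns the picture (420x560x3 uint8, red, green, blue); there is no depth.
- r.camera_params(name): a dict with "fov_y" (degrees; the focal length in pixels is half the picture's height over the tangent of half this angle, whatever the lens; pixels are square), "cx", "cy" (the principal point, pixels), "D" ([k1, k2, p1, p2, k3] as OpenCV has them; the pictures are not rectified), "R" (3x3) and "t" (3): a world point X has camera coordinates R X + t. Camera axes: x right, y down, z forward; pixel columns grow to the right and rows downward; lengths in m; the calibration is good to about 2 mm. A picture is of the moment at which its call begins. camera_params takes no time and is no camera call.
- r.sign_off(): hands the job in, once; it reports no verdict.
Trained networks look in the newest picture that a camera, given by its name, has taken for a name from the list of things; names that differ only in an ending like _2 or _b are one class to them, and where a whole thing is asked for, a point or a joint stands for the part that bears it (a point fixed in the world has none). Each returns a list of dicts, best first, with "score" (0 to 1); they miss things now and then, are a little off and sometimes report something else, mostly with a low value. They report only what shows in the picture. A call takes as long as a camera call. They do not tell look-alikes from the thing itself.
- r.look_for(camera, thing): "centre" ([x, y, z] in m, in world coordinates, good to about 4 mm: the middle of the surface that is visible of it).
- r.cut_out(camera, thing): "pixels" (420x560 bool, what is visible of it).
The state is a dict: "time_s": time; "q": joint angles; "qd": joint speeds; "tau": joint torques, N m; "tcp_pos": TCP position; "eef_rot": TCP orientation; "wrist_force": force on the tool from outside, world axes, zero at the start; "ft_torque": the same for the moment, N m; "width": finger opening in m.
Only numpy, scipy, OpenCV 4.12 (cv2) and the standard library are available. Lean on these libraries where they do the work, as an engineer would, in place of code of your own. Each camera call takes 0.05 s, during which the arm holds its last target. There are 200 camera calls.

TASK

Get the tube tester ready: lift the yellow multimeter off its lid and lay it gently, face up, on the dark rubber mat; then raise the lid until it rests back on its stop, without letting it slam. Then turn the big black dial until its white line points at the red index, and let go; leave the index ring and the small knob as they are set, and do not disturb the tubes and other things on the bench.

Things in the scene. Friction and masses are not known exactly. Their poses are not given: they have to be found in the camera images.
- case: Tube tester: dark blue steel case 170 mm deep (x) and 280 mm wide (y), walls 6 mm, rim 98 mm above the bench; stands firm. Origin under its centre; +x to the hinge side. Its panel, under the shut lid, lies 55 mm above the bench: dial at x 0, y +62 mm; small knob x -48, y +2; panel meter (66 x 78, 10 mm high) x 35, y -85; two sockets (5 mm high) x 45, y -12 and x -35, y -100. Toggles are look only.
- lid (a joint): Lid angle, rad: 0 shut, grows as it opens, 1.78 on its stop (leaning 12 degrees back past upright). 0.45 kg, easy, lightly damped hinge: let go below about 1.5 it falls shut, past about 1.65 it sinks gently back on its stop and stays. A plate 12 mm thick, 174 mm (case x) by 284 mm (case y), its underside on the rim, its flat top 110.5 mm above the bench when shut.
- lid_handle (a point): Centre of the lid's bow handle: round steel bar 12 mm thick, 100 mm long along the case's y, on two end posts, its middle 36 mm above the lid's top face (30 mm clear under the bar) and 10 mm behind the front edge. Shut: 146.5 mm above the bench, at x -77, y 0 mm of the case. The point turns with the lid: y along the bar, parallel to the hinge; z square to the lid.
- lid_hinge (a point): Middle of the lid's hinge line, at the top of the case's rear wall (x +85 mm, 98.5 mm above the bench). The line runs along the case's y. The handle bar lies 162 mm in front of it and 48 mm above it when shut, so it travels on an arc of 169 mm radius up and to the rear.
- meter_center (a point): Centre (half-way up) of the yellow hand multimeter: rounded block 124 mm long (its x, display end +x), 56 mm wide (y), 36 mm thick (z, out of the black face; the rotary switch stands 9 mm higher, look only). 0.2 to 0.34 kg. Starts face up on the shut lid behind the handle, turned any way, its centre 128.5 mm above the bench.
- meter: The same multimeter; origin at the centre of its underside, axes as for its centre.
- mat_top (a point): Centre of the top face of the dark green-black rubber mat, 180 x 180 mm, 4 mm thick, fixed on the bench; x and y along its edges.
- dial (a joint): Angle of the big dial, rad, anticlockwise positive from above; 0 when its white line points to the case's +x (hinge side). Stops at -2.6 and 2.6; light even friction (0.05 N m); stays where left. It always starts 0.6 to 3.0 rad anticlockwise of the red index, so it is turned clockwise.
- dial_grip (a point): Point on the dial's upright axis at the height to grip, 83 mm above the bench (28 mm above the panel). The dial: black round fluted grip 38 mm across, 60 to 92 mm above the bench, over a skirt 56 mm across whose top is 60 mm above the bench. A white line runs from the centre over the top, down the side and out over the skirt.
- dial_mark (a point): Point 30 mm from the dial's axis along its white line, 60 mm above the bench; turns with the dial.
- index_tip (a point): Tip of the red index, a small wedge on the flat grey ring (80 mm across) round the dial's skirt: 30 mm from the dial's axis, 60 mm above the bench (the wedge's top is 59 mm above it). The dial is set when the white line's point lies over this one. The ring is stiff and stays put.
- index (a joint): Angle of the index ring, rad, counted as for the dial: the dial is set when both angles are equal.
- range_tip (a point): Tip of the small black bar knob on the panel (24 mm long, its top 74 mm above the bench), its own axis 77 mm from the dial's axis; to be left as it is.
- bottle: Drink bottle with a white cap, 64 mm across, 190 mm tall, standing beside the case; origin at the centre of its foot.
- carton: White and blue tube carton, 52 x 52 x 125 mm, standing left of the mat; origin at the centre of its foot.
- pen: Tan pen with a black cap, 11 mm thick, 125 mm long, lying near the mat; origin on the bench under its middle.
- screwdriver: Small red-handled screwdriver, about 170 mm long, lying right of the case; origin on the bench under it. Farther out, unlisted fixed instruments up to 190 mm tall stand along the bench's back edge (beyond x = 0.78 m) and its sides, all over 0.75 m from the robot's axis but for a tray of cartons at its left rear.
- tube_st: Radio tube on a round walnut stand (72 mm across, 32 mm high): pear-shaped clear glass with a black base (glass up to 54 mm across), 150 mm tall in all. Fragile. Stands beyond the mat, between case and mat, or before the case's right-hand side; which tube stands where varies. Origin at the centre of its foot.
- tube_brown: Radio tube on a round walnut stand (72 mm across, 32 mm high): straight clear glass 38 mm across with a brown base, 138 mm tall in all. Fragile. Stands beyond the mat, between case and mat, or before the case's right-hand side; which tube stands where varies. Origin at the centre of its foot.
- tube_black: Radio tube on a round walnut stand (72 mm across, 32 mm high): straight clear glass 44 mm across with a black base, 141 mm tall in all. Fragile. Stands beyond the mat, between case and mat, or before the case's right-hand side; which tube stands where varies. Origin at the centre of its foot.
Not all that is in view belongs to the job. Leave any green or purple look-alike of the meter alone.

How it is judged:
On the way, in this order (a step that is already met when the one before it is completed fails the run):
1. the multimeter lies face up on the mat, at rest and let go (x of meter_center in the frame of mat_top between -0.072 and 0.072 m and y of meter_center in the frame of mat_top between -0.072 and 0.072 m and z of meter_center in the frame of mat_top below 0.03 m and angle between meter_center's own z axis and vertical below 0.12 rad and linear speed of meter below 0.02 m/s and contact force between the fingers and meter below 0.2 N), for 0.2 s.
2. the lid rests open on its stop and is let go (value of joint lid above 1.72 rad and velocity of joint lid between -0.08 and 0.08 rad/s and contact force between the fingers and lid below 0.2 N), for 0.2 s.
At the end, for the whole second after the job is handed in: Multimeter face up (tilt under 0.12 rad), at rest on the mat, its centre within 72 mm of the mat's along both edges; lid at rest open on its stop (above 1.72 rad); dial still, its white line at the red index (points 30 mm from the axis within 4 mm, about 7.5 degrees); all let go (all of step 1 and value of joint lid above 1.72 rad and velocity of joint lid between -0.08 and 0.08 rad/s and horizontal distance between dial_mark and index_tip below 0.004 m and velocity of joint dial between -0.05 and 0.05 rad/s); the robot touches nothing.
It fails at once if the multimeter is dropped or banged down (over 0.5 m/s just above the bench) (height (world z) of meter_center below 0.04 m and linear speed of meter above 0.5 m/s).
It fails at once if the lid is let slam (faster than 3 rad/s) (velocity of joint lid above 3 rad/s or velocity of joint lid below -3 rad/s).
It fails at once if the index ring or the small knob is turned (its tip moves over 3 mm) (distance of any of index_tip, range_tip from where it was at the start of the episode above 0.003 m).
It fails at once if a tube is shifted over 15 mm or tipped (distance of any of tube_st, tube_brown, tube_black from where it was at the start of the episode above 0.015 m or angle between any of tube_st, tube_brown, tube_black's own z axis and vertical above 0.3 rad).
It fails at once if bottle, carton, pen or screwdriver is shifted over 30 mm (distance of any of bottle, carton, pen, screwdriver from where it was at the start of the episode above 0.03 m).
It also fails if it takes over 70 s, if anything falls off the work surface, if the arm or the gripper's body presses on something with over 40 N, if the wrist force passes 120 N, or if a joint passes its speed limit or range.

## Working session

There is one attempt and no reset: what is moved stays moved. The work goes in short steps, Python scripts to look and compute and a tool call to move; the robot and the scene stay as the last step left them, time stands still between calls to the robot, and variables do not carry over. Pictures are saved under pics/ and viewed, about 8 in all and at most 12, crops included, and the job is handed in when it is done.

Besides the shell and the picture viewer there is one more tool, called by a JSON object that holds its "fn" and its "kwargs", one argument or row to a line. play_rows: Moves the arm, as the interface text tells. Its arguments: {"type":"object","properties":{"motion":{"type":"array"},"fingers":{"type":"number"},"newtons":{"type":"number"}},"required":["motion"]}

```bash
mkdir -p pics
python3 - <<'E'
from plant import r
import cv2,numpy as np
for n in("scene","top"):
    im=r.snapshot(n); cv2.imwrite(f"pics/{n}0.png",im[:,:,::-1])
    p=r.camera_params(n); print(n,p["fov_y"],p["cx"],p["cy"],p["D"],(-np.array(p["R"]).T@np.array(p["t"])).round(3))
for t in ["meter","case","lid_handle","mat_top","tube_st","tube_brown","tube_black","bottle","carton","pen","screwdriver"]:
    for n in("top","scene"):
        o=r.look_for(n,t); print(t,n,[(np.round(d["centre"],3).tolist(),round(d["score"],2)) for d in o[:2]])
s=r.state();print(s)
E
```

```text
scene 57.33973124969359 280.52253036679525 197.54184669432215 [-0.04582182  0.          0.          0.          0.        ] [1.412 0.497 0.942]
top 49.10646625104695 283.57323861462754 212.93969923911405 [0.05183812 0.         0.         0.         0.        ] [0.297 0.012 1.325]
meter top [([0.53, -0.036, 0.151], 0.84), ([0.321, -0.334, 0.033], 0.72)]
meter scene [([0.344, 0.159, 0.036], 0.67), ([0.656, -0.322, 0.038], 0.65)]
case top [([0.501, -0.084, 0.108], 0.63), ([0.529, -0.037, 0.15], 0.5)]
case scene [([0.576, -0.036, 0.111], 0.65)]
lid_handle top [([0.505, -0.089, 0.111], 0.59), ([0.337, -0.122, 0.111], 0.51)]
lid_handle scene [([0.575, -0.037, 0.111], 0.64), ([0.536, -0.066, 0.11], 0.6)]
mat_top top [([0.536, 0.388, 0.004], 0.74)]
mat_top scene [([0.533, 0.376, 0.006], 0.6), ([0.555, -0.029, 0.143], 0.24)]
tube_st top [([0.336, -0.126, 0.113], 0.57)]
tube_st scene [([0.354, -0.126, 0.117], 0.79), ([0.516, 0.512, 0.086], 0.15)]
tube_brown top [([0.524, 0.113, 0.034], 0.94)]
tube_brown scene [([0.556, 0.124, 0.047], 0.95)]
tube_black top [([0.665, 0.426, 0.062], 0.57), ([0.53
[... 400 characters left out ...]
1), ([0.695, 0.446, 0.061], 0.46)]
{'time_s': 1.2, 'q': array([ 9.52898681e-01,  2.45104969e-01,  1.55781813e+00, -1.44913731e-05,
        1.33873074e+00, -1.74079357e-01]), 'qd': array([-3.28507784e-05,  2.59431383e-04,  1.31107451e-03,  3.38764069e-04,
       -2.84131106e-04,  5.87704538e-04]), 'tau': array([ 9.47912486e-04, -4.29507136e+01, -3.26431596e+01, -8.73375416e-05,
        4.92292038e-04, -2.34611383e-05]), 'tcp_pos': array([0.27908715, 0.58703057, 0.25627731]), 'eef_rot': array([-3.14152995e+00,  3.29226362e-06,  2.69777770e+00]), 'wrist_force': array([ 0.7290898 , -0.90436027,  0.3183201 ]), 'ft_torque': array([0.01666482, 0.00730167, 0.01225515]), 'width': 0.08562428714211125}
```

View pics/top0.png

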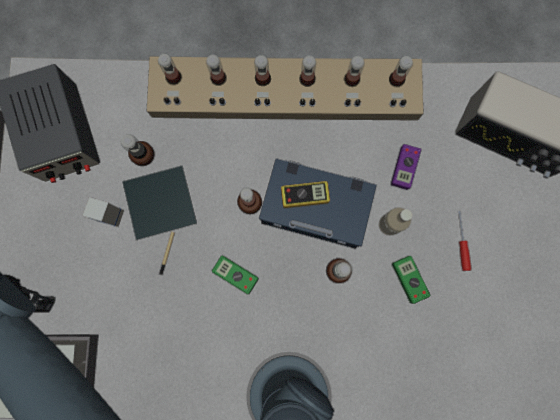

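View pics/scene0.png

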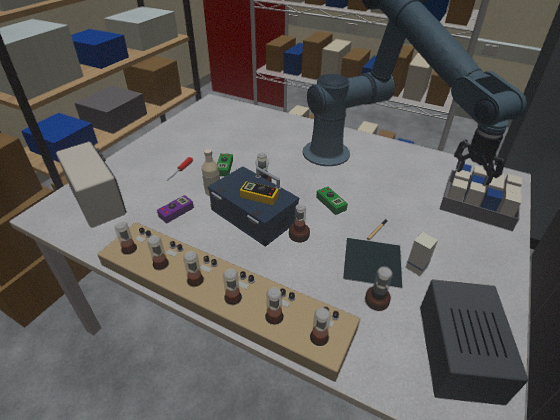

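The top view shows the case around (318,203), with the yellow meter at (305,193), the mat at (160,202), and tubes at (250,200), (140,150) and (340,270). The purple and green meters are decoys. Next I'll fit poses from silhouettes.

```bash
cat > h.py <<'E'
from plant import r
import cv2,numpy as np
from scipy.optimize import minimize
def cam(n):
    p=r.camera_params(n); f=210/np.tan(np.radians(p["fov_y"])/2)
    return np.array([[f,0,p["cx"]],[0,f,p["cy"]],[0,0,1]]),np.array(p["D"],float),np.array(p["R"]),np.array(p["t"],float)
def proj(n,X):
    K,D,R,t=cam(n); return cv2.projectPoints(np.asarray(X,float).reshape(-1,3),cv2.Rodrigues(R)[0],t,K,D)[0].reshape(-1,2)
def unproj(n,uv,z):
    K,D,R,t=cam(n); u=cv2.undistortPoints(np.asarray(uv,float).reshape(-1,1,2),K,D).reshape(-1,2)
    d=np.c_[u,np.ones(len(u))]@R; c=-R.T@t; return c+d*((z-c[2])/d[:,2])[:,None]
def box(x,y,a,boxes):
    P=[]
    for l,w,z0,z1 in boxes:
        for sx in(-1,1):
            for sy in(-1,1):
                for z in(z0,z1): P.append((sx*l/2,sy*w/2,z))
    P=np.array(P); c,s=np.cos(a),np.sin(a)
    return np.c_[x+c*P[:,0]-s*P[:,1],y+s*P[:,0]+c*P[:,1],P[:,2]]
def hullmask(uv):
    m=np.zeros((420*4,560*4),np.uint8); cv2.fillConvexPoly(m,cv2.convexHull(np.round(uv*4+1.5).astype(np.int32)),1); return m
def fit(masks,boxes,x0):
    tg={n:hullmask(np.argwhere(m)[:,::-1].astype(float)) for n,m in masks.items()}
    def cost(v):
        c=0
        for n,m in tg.items():
            q=hullmask(proj(n,box(*v,boxes))); c+=1-(q&m).sum()/(q|m).sum()
        return c/len(tg)
    best=min((minimize(cost,[x0[0],x0[1],a],method="Nelder-Mead",options=dict(initial_simplex=[[x0[0],x0[1],a],[x0[0]+.01,x0[1],a],[x0[0],x0[1]+.01,a],[x0[0],x0[1],a+.1]],xatol=1e-4,fatol=1e-4)) for a in x0[2]),key=lambda o:o.fun)
    return best.x,1-best.fun
def big(m):
    k,l,s,_=cv2.connectedComponentsWithStats(m.astype(np.uint8)); return l==1+np.argmax(s[1:,4])
E
python3 - <<'E'
from h import *
ims={n:cv2.imread(f"pics/{n}0.png") for n in("top","scene")}
hsv={n:cv2.cvtColor(i,cv2.COLOR_BGR2HSV) for n,i in ims.items()}
for n,p in(("top",[(318,215),(300,203),(160,202),(293,193),(325,228)]),("scene",[(250,215),(372,262)])):
    for u,v in p: print(n,u,v,hsv[n][v,u])
ye={}
for n,(u0,v0,u1,v1) in dict(top=(265,165,345,220),scene=(225,170,295,215)).items():
    w=np.zeros((420,560),bool); w[v0:v1,u0:u1]=1
    h=hsv[n]; ye[n]=big(w&(h[...,0]>18)&(h[...,0]<34)&(h[...,1]>110)&(h[...,2]>60)); print(n,ye[n].sum())
mb=[(.124,.056,.1105,.1465)]
for s in(["top"],["scene"],["top","scene"]): print("meter",s,fit({k:ye[k] for k in s},mb,(.53,-.036,[0,1.5,-1.5,.3,-.3,-1.2,1.2])))
cm={}
for n in("top","scene"):
    for t in("case","lid_handle","mat_top"):
        o=r.cut_out(n,t)
        if o: m=o[0]["pixels"]; cm[n,t]=m; print(n,t,o[0]["score"],m.sum(),np.argwhere(m).min(0),np.argwhere(m).max(0))
print("case top",fit({"top":big(cm["top","case"])},[(.174,.284,.0985,.1105),(.17,.28,0,.0985)],(.5,-.08,[0,.25,-.25])))
for s in(["top"],["scene"],["top","scene"]): print("mat",s,fit({k:big(cm[k,"mat_top"]) for k in s},[(.18,.18,0,.004)],(.535,.388,[0,.25,-.25])))
big_=cv2.resize(ims["top"][140:290,235:410],None,fx=4,fy=4,interpolation=cv2.INTER_CUBIC)
o=big_.copy()
cv2.imwrite("pics/crop1.png",o[:600,:700])
E
```

```text
top 318 215 [109  61  88]
top 300 203 [ 25 155 132]
top 160 202 [84 42 61]
top 293 193 [30 13 38]
top 325 228 [109  31  91]
scene 250 215 [130  23  34]
scene 372 262 [100  41  56]
top 359
scene 357
meter ['top'] (array([ 0.53523924, -0.03800179, -1.44388458]), np.float64(0.9168154429814773))
meter ['scene'] (array([ 0.53434439, -0.0379759 , -1.41708888]), np.float64(0.8799788508988368))
meter ['top', 'scene'] (array([ 0.533538  , -0.03711163, -1.43912914]), np.float64(0.8962186160365266))
top case 0.71 6137 [158 259] [248 375]
top lid_handle 0.97 5573 [159 260] [245 374]
top mat_top 0.68 3793 [166 124] [239 196]
scene case 0.77 4069 [167 209] [246 298]
scene lid_handle 0.87 2128 [167 209] [223 298]
scene mat_top 0.56 1983 [238 343] [286 401]
case top (array([ 0.52094744, -0.07218509, -0.25340778]), np.float64(0.9734345190862893))
mat ['top'] (array([0.53277355, 0.38115885, 0.29566156]), np.float64(0.979026926409705))
mat ['scene'] (array([0.53324075, 0.38342817, 0.27937124]), np.float64(0.9551799572894422))
mat ['top', 'scene'] (array([0.53268195, 0.38176661, 0.29668092]), np.float64(0.9619345563078616))
```

View pics/crop1.png

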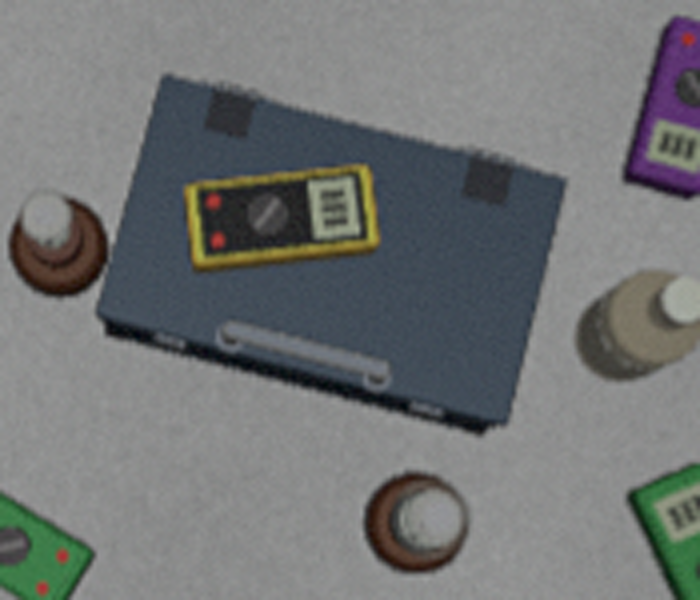

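The crop shows the meter with its display end toward the right. The handle bar runs from crop (225,335) to (380,375), and a tube stands just left of the lid. The hand-measured edge yaws agree with the fits (case −0.25, meter −1.44), so I'll start moving.

```bash
cat > go.py <<'E'
import sys,json,numpy as np
from plant import r
from scipy.spatial.transform import Rotation as Ro
def rows(wps,show=True):
    "wps: list of (pos, rpy); rows from the present pose"
    s=r.state(); p=np.array(s["tcp_pos"]); R=Ro.from_euler("xyz",s["eef_rot"])
    if show: print("t",round(s["time_s"],2),"tcp",p.round(4),"rpy",np.round(s["eef_rot"],3),"w",round(s["width"],4),"F",np.round(s["wrist_force"],1),"q",np.round(s["q"],2))
    for q,e in wps:
        d=R.inv().apply(np.array(q)-p)/.6; w=(R.inv()*Ro.from_euler("xyz",e)).as_rotvec()/(np.pi/2)
        print(np.round(np.r_[d,w],4).tolist())
E
python3 - <<'E'
from go import *
from h import unproj
print(unproj("top",[(276,159),(376.5,184.5),(361,246),(259.5,219.5)],.1105).round(4),unproj("top",[(276,159),(376.5,184.5),(361,246),(259.5,219.5)],.1105).mean(0))
pi=np.pi
rows([((.534,-.0375,.26),(pi,0,1.70)),((.534,-.0375,.2),(pi,0,1.70))])
E
```

```text
[[ 0.6352  0.0404  0.1105]
 [ 0.5671 -0.2312  0.1105]
 [ 0.4009 -0.1872  0.1105]
 [ 0.4684  0.0821  0.1105]] [ 0.51790413 -0.07397707  0.1105    ]
t 1.5 tcp [0.2791 0.587  0.2563] rpy [-3.142 -0.     2.698] w 0.0854 F [ 0.6 -0.4 -0.1] q [ 0.95  0.25  1.56  0.    1.34 -0.17]
[-0.8306, -0.7577, -0.0062, -0.0, 0.0, 0.6352]
[-0.8306, -0.7577, 0.0938, -0.0, 0.0, 0.6352]
```

{"fn": "play_rows", "kwargs": {
  "motion": [
    [-0.04, -0.04, -0.0003, 0, 0, 0.03],
    [-0.11, -0.1, -0.001, 0, 0, 0.09],
    [-0.19, -0.175, -0.0015, 0, 0, 0.15],
    [-0.27, -0.25, -0.002, 0, 0, 0.21],
    [-0.34, -0.31, -0.003, 0, 0, 0.27],
    [-0.41, -0.375, -0.003, 0, 0, 0.33],
    [-0.48, -0.44, -0.004, 0, 0, 0.39],
    [-0.55, -0.5, -0.004, 0, 0, 0.44]
  ],
  "fingers": -0.8,
  "newtons": 40
}}

```text
time_s: 2.5
tcp_pos: [0.4488, 0.1726, 0.2591]
eef_rot: [3.141, 0.0, 2.004]
wrist_force: [0.7, -0.4, -0.3]
width: 0.0771
```

Run:
```python
from go import *
pi=np.pi
rows([((.534,-.0375,.25),(pi,0,1.70)),((.534,-.0375,.2),(pi,0,1.70))])
```

```text
t 2.5 tcp [0.4488 0.1726 0.2591] rpy [3.141 0.    2.004] w 0.0771 F [ 0.7 -0.4 -0.3] q [ 0.13 -0.17  1.98  0.    1.33 -0.3 ]
[-0.3774, -0.018, 0.0153, 0.0007, 0.0001, 0.1934]
[-0.3774, -0.0181, 0.0986, 0.0007, 0.0001, 0.1934]
```

{"fn": "play_rows", "kwargs": {
  "motion": [
    [-0.08, -0.004, 0.003, 0, 0, 0.04],
    [-0.17, -0.008, 0.007, 0, 0, 0.09],
    [-0.26, -0.013, 0.01, 0, 0, 0.14],
    [-0.33, -0.016, 0.013, 0, 0, 0.175],
    [-0.377, -0.018, 0.02, 0, 0, 0.193],
    [-0.377, -0.018, 0.06, 0, 0, 0.193],
    [-0.377, -0.018, 0.09, 0, 0, 0.193],
    [-0.377, -0.018, 0.098, 0, 0, 0.193]
  ]
}}

```text
time_s: 3.5
tcp_pos: [0.5331, -0.0347, 0.1983]
eef_rot: [-3.139, -0.001, 1.704]
wrist_force: [-0.6, 1.1, 0.4]
width: 0.0767
```

Run:
```python
from go import *
from h import *
pi=np.pi
rows([((.534,-.0375,.137),(pi,0,1.70))])
im=np.hstack([cv2.resize(r.snapshot(n)[b:b+110,a:a+110],(400,400),interpolation=cv2.INTER_CUBIC) for n,a,b in(("top",250,140),("scene",205,130))])
cv2.imwrite("pics/c2.png",im[:,:,::-1])
```

```text
t 3.5 tcp [ 0.5331 -0.0347  0.1983] rpy [-3.139e+00 -1.000e-03  1.704e+00] w 0.0767 F [-0.6  1.1  0.4] q [-0.28  0.04  1.9  -0.    1.21 -0.41]
[-0.005, 0.0011, 0.1021, -0.0017, -0.0007, 0.0025]
```

View pics/c2.png

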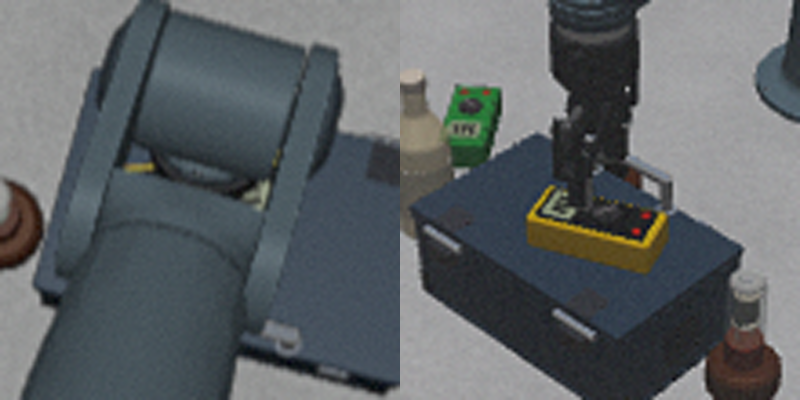

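The gripper sits above the meter, with the fingers straddling its width as seen in the scene crop at about (585,180). I'll go down and grip.

{"fn": "play_rows", "kwargs": {
  "motion": [
    [-0.004, 0.001, 0.02, -0.001, 0, 0.002],
    [-0.004, 0.001, 0.05, -0.001, 0, 0.002],
    [-0.004, 0.001, 0.075, -0.001, 0, 0.002],
    [-0.004, 0.001, 0.092, -0.001, 0, 0.002],
    [-0.004, 0.001, 0.1, -0.001, 0, 0.002],
    [-0.004, 0.001, 0.102, -0.001, 0, 0.002]
  ]
}}

```text
time_s: 4.35
tcp_pos: [0.535, -0.0375, 0.1385]
eef_rot: [3.14, -0.0, 1.7]
wrist_force: [0.4, 0.3, 0.1]
width: 0.0772
```

{"fn": "play_rows", "kwargs": {
  "motion": [
    [0, 0, 0, 0, 0, 0],
    [0, 0, 0, 0, 0, 0],
    [0, 0, 0, 0, 0, 0],
    [0, 0, 0, 0, 0, 0]
  ],
  "fingers": 1,
  "newtons": 40
}}

```text
time_s: 4.85
tcp_pos: [0.5355, -0.0376, 0.1394]
eef_rot: [3.139, 0.001, 1.7]
wrist_force: [1.3, 0.0, 3.6]
width: 0.0553
```

{"fn": "play_rows", "kwargs": {
  "motion": [
    [0, 0, -0.01, 0, 0, 0],
    [0, 0, -0.035, 0, 0, 0],
    [0, 0, -0.075, 0, 0, 0],
    [0, 0, -0.12, 0, 0, 0],
    [0, 0, -0.165, 0, 0, 0],
    [0, 0, -0.19, 0, 0, 0],
    [0, 0, -0.2, 0, 0, 0],
    [0, 0, -0.2, 0, 0, 0]
  ]
}}

```text
time_s: 5.85
tcp_pos: [0.5345, -0.0374, 0.2583]
eef_rot: [3.141, -0.0, 1.7]
wrist_force: [0.3, 0.1, -1.9]
width: 0.0554
```

Run:
```python
from go import *
pi=np.pi
rows([((.533,.382,.26),(pi,0,1.87)),((.533,.382,.1),(pi,0,1.87))])
```

```text
t 5.85 tcp [ 0.5345 -0.0374  0.2583] rpy [ 3.141 -0.     1.7  ] w 0.0554 F [ 0.3  0.1 -1.9] q [-0.28 -0.03  1.85  0.    1.32 -0.41]
[0.6935, 0.0878, -0.0025, 0.0007, -0.0001, -0.108]
[0.6935, 0.0875, 0.2641, 0.0007, -0.0001, -0.108]
```

{"fn": "play_rows", "kwargs": {
  "motion": [
    [0.04, 0.005, -0.001, 0, 0, -0.006],
    [0.12, 0.015, -0.002, 0, 0, -0.02],
    [0.22, 0.028, -0.002, 0, 0, -0.035],
    [0.32, 0.04, -0.002, 0, 0, -0.05],
    [0.42, 0.053, -0.002, 0, 0, -0.065],
    [0.52, 0.066, -0.002, 0, 0, -0.08],
    [0.61, 0.077, -0.002, 0, 0, -0.095],
    [0.67, 0.085, -0.002, 0, 0, -0.105]
  ]
}}

```text
time_s: 6.85
tcp_pos: [0.5322, 0.3699, 0.258]
eef_rot: [-3.14, 0.001, 1.868]
wrist_force: [0.8, -0.6, -2.1]
width: 0.0553
```

Run:
```python
from go import *
pi=np.pi
rows([((.533,.382,.26),(pi,0,1.87)),((.533,.382,.06),(pi,0,1.87))])
```

```text
t 6.85 tcp [0.5322 0.3699 0.258 ] rpy [-3.140e+00  1.000e-03  1.868e+00] w 0.0553 F [ 0.8 -0.6 -2.1] q [ 0.43  0.24  1.56 -0.    1.34  0.14]
[0.019, 0.0072, -0.0034, -0.0009, 0.0004, -0.0015]
[0.0192, 0.0076, 0.33, -0.0009, 0.0004, -0.0015]
```

{"fn": "play_rows", "kwargs": {
  "motion": [
    [0.014, 0.005, 0.03, 0, 0, 0],
    [0.019, 0.007, 0.08, 0, 0, 0],
    [0.019, 0.007, 0.15, 0, 0, 0],
    [0.019, 0.007, 0.22, 0, 0, 0],
    [0.019, 0.007, 0.28, 0, 0, 0],
    [0.019, 0.007, 0.315, 0, 0, 0],
    [0.019, 0.007, 0.33, 0, 0, 0],
    [0.019, 0.007, 0.335, 0, 0, 0]
  ]
}}

```text
time_s: 7.85
tcp_pos: [0.5349, 0.3799, 0.0593]
eef_rot: [3.139, 0.0, 1.865]
wrist_force: [0.6, 0.7, -2.2]
width: 0.0552
```

{"fn": "play_rows", "kwargs": {
  "motion": [
    [0, 0, 0.008, 0, 0, 0],
    [0, 0, 0.016, 0, 0, 0],
    [0, 0, 0.023, 0, 0, 0],
    [0, 0, 0.028, 0, 0, 0],
    [0, 0, 0.032, 0, 0, 0],
    [0, 0, 0.032, 0, 0, 0]
  ]
}}

```text
time_s: 8.6
tcp_pos: [0.5343, 0.3798, 0.0395]
eef_rot: [3.14, 0.0, 1.865]
wrist_force: [0.1, 0.1, -1.6]
width: 0.0553
```

{"fn": "play_rows", "kwargs": {
  "motion": [
    [0, 0, 0.003, 0, 0, 0],
    [0, 0, 0.006, 0, 0, 0],
    [0, 0, 0.009, 0, 0, 0],
    [0, 0, 0.011, 0, 0, 0],
    [0, 0, 0.011, 0, 0, 0]
  ]
}}

```text
time_s: 9.22
tcp_pos: [0.5344, 0.3799, 0.0331]
eef_rot: [3.14, 0.0, 1.865]
wrist_force: [-0.9, -0.0, -2.6]
width: 0.0552
```

{"fn": "play_rows", "kwargs": {
  "motion": [
    [0, 0, 0.002, 0, 0, 0],
    [0, 0, 0.004, 0, 0, 0],
    [0, 0, 0.005, 0, 0, 0],
    [0, 0, 0.005, 0, 0, 0]
  ]
}}

```text
time_s: 9.72
tcp_pos: [0.5351, 0.3802, 0.0329]
eef_rot: [3.14, 0.001, 1.866]
wrist_force: [-7.1, -3.8, 12.6]
width: 0.0556
```

{"fn": "play_rows", "kwargs": {
  "motion": [
    [0, 0, -0.003, 0, 0, 0],
    [0, 0, -0.004, 0, 0, 0]
  ]
}}

```text
time_s: 9.98
tcp_pos: [0.5349, 0.3801, 0.033]
eef_rot: [3.139, -0.0, 1.865]
wrist_force: [0.4, 0.2, -0.6]
width: 0.0555
```

{"fn": "play_rows", "kwargs": {
  "motion": [
    [0, 0, 0, 0, 0, 0],
    [0, 0, 0, 0, 0, 0],
    [0, 0, 0, 0, 0, 0],
    [0, 0, -0.02, 0, 0, 0],
    [0, 0, -0.06, 0, 0, 0],
    [0, 0, -0.14, 0, 0, 0],
    [0, 0, -0.24, 0, 0, 0],
    [0, 0, -0.34, 0, 0, 0]
  ],
  "fingers": -0.8
}}

```text
time_s: 10.98
tcp_pos: [0.5339, 0.3798, 0.2394]
eef_rot: [3.139, 0.0, 1.865]
wrist_force: [0.6, 1.5, 0.1]
width: 0.0768
```

```bash
cat >> h.py <<'E'
def yellow(n,im,w4,a0,x0,z0=.004):
    h=cv2.cvtColor(im,cv2.COLOR_RGB2HSV); w=np.zeros((420,560),bool); u0,v0,u1,v1=w4; w[v0:v1,u0:u1]=1
    m=big(w&(h[...,0]>18)&(h[...,0]<34)&(h[...,1]>110)&(h[...,2]>60)); return m.sum(),fit({n:m},[(.124,.056,z0,z0+.036)],(*x0,a0))
E
python3 - <<'E'
from go import *
from h import *
pi=np.pi
im=r.snapshot("scene"); cv2.imwrite("pics/s3.png",cv2.resize(im[:,:,::-1][130:330,170:430],(780,600),interpolation=cv2.INTER_CUBIC))
try: print(yellow("scene",im,(335,220,420,300),[-1.27,1.87],(.533,.38)))
except Exception as e: print(e)
a=-.253; C=np.array([.5205,-.073]); ex=np.array([np.cos(a),np.sin(a)])
b=C-.077*ex; print("bar",b)
# jaws along case x: tool y || ex -> tool yaw = a+pi/2
rows([((b[0],b[1],.25),(pi,0,a+pi/2)),((b[0],b[1],.152),(pi,0,a+pi/2))])
E
```

```text
(np.int64(386), (array([0.53372332, 0.38151702, 1.78303621]), np.float64(0.8985998193315267)))
bar [ 0.44595123 -0.05372616]
t 11.03 tcp [0.5376 0.3818 0.2502] rpy [ 3.123e+00 -2.000e-03  1.866e+00] w 0.0768 F [2.6 2.  6.3] q [ 0.45  0.26  1.55 -0.    1.31  0.15]
[-0.6501, -0.357, -0.0077, 0.0108, -0.0046, 0.3487]
[-0.6505, -0.36, 0.1556, 0.0108, -0.0046, 0.3487]
```

View pics/s3.png

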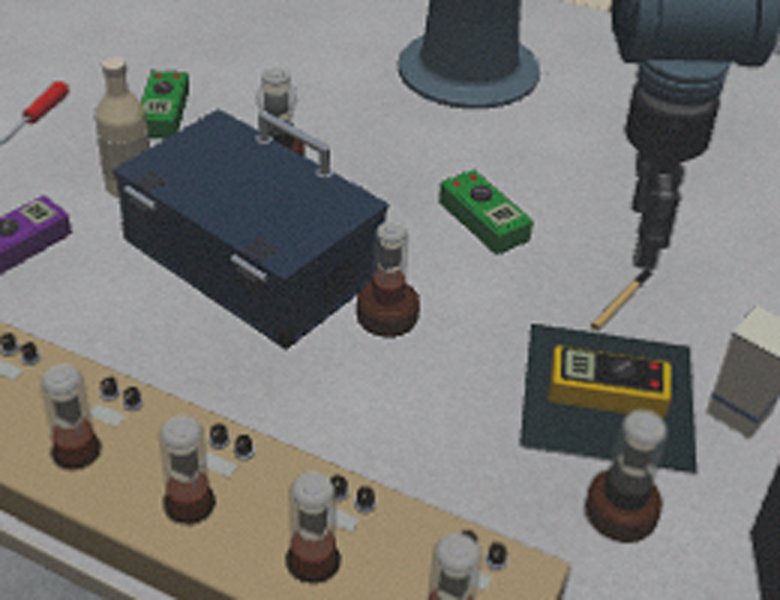

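The yellow meter lies on the mat, face up, at crop (612,378). The handle bar runs from crop (262,118) to (325,152). I'll cross-check the bar position, then move to it.

Run:
```python
from go import *
from h import *
pi=np.pi
for n,p in(("top",[(292.5,221.5),(331,232.5)]),("scene",[(257.5,169.5),(278.5,181)])):
    X=unproj(n,p,.15); print(n,X.round(4).tolist(),X.mean(0).round(4))
im=r.snapshot("top"); m=r.cut_out("top","case")[0]["pixels"]
print(fit({"top":big(m)},[(.174,.284,.0985,.1105),(.17,.28,0,.0985)],(.52,-.073,[-.25,-.2,-.3])))
h=cv2.cvtColor(im,cv2.COLOR_RGB2HSV); w=np.zeros((420,560),bool); w[212:245,280:345]=1
g=w&(im.max(2)>112)&m; g=big(g); X=unproj("top",np.argwhere(g)[:,::-1].astype(float),.1505); print("bar mask",g.sum(),X.mean(0),X.min(0),X.max(0))
rows([],True)
```

```text
top [[0.4586, -0.0054, 0.15], [0.4312, -0.1045, 0.15]] [ 0.4449 -0.0549  0.15  ]
scene [[0.4453, -0.0926, 0.15], [0.4706, 0.0058, 0.15]] [ 0.4579 -0.0434  0.15  ]
(array([ 0.52103258, -0.07331659, -0.24740555]), np.float64(0.9728994542720529))
bar mask 177 [ 0.44406587 -0.05423169  0.1505    ] [ 0.41952451 -0.10696007  0.1505    ] [0.4599343  0.00360004 0.1505    ]
t 11.12 tcp [0.5363 0.381  0.2431] rpy [ 3.129e+00 -1.000e-03  1.865e+00] w 0.0771 F [-0.5  0.  -1. ] q [ 0.45  0.27  1.56 -0.    1.31  0.15]
```

Run:
```python
from go import *
pi=np.pi
rows([((.4455,-.054,.25),(pi,0,-.25+pi/2)),((.4455,-.054,.2),(pi,0,-.25+pi/2))],False)
```

```text
[-0.6498, -0.3551, -0.0167, 0.0073, -0.003, 0.3467]
[-0.6499, -0.3562, 0.0666, 0.0073, -0.003, 0.3467]
```

{"fn": "play_rows", "kwargs": {
  "motion": [
    [-0.03, -0.016, -0.01, 0.001, 0, 0.016],
    [-0.1, -0.055, -0.015, 0.003, 0, 0.05],
    [-0.19, -0.104, -0.015, 0.004, 0, 0.1],
    [-0.28, -0.153, -0.015, 0.005, 0, 0.15],
    [-0.37, -0.202, -0.015, 0.006, 0, 0.2],
    [-0.46, -0.25, -0.015, 0.007, 0, 0.25],
    [-0.54, -0.295, -0.015, 0.007, -0.003, 0.3],
    [-0.6, -0.328, -0.016, 0.007, -0.003, 0.33]
  ],
  "fingers": -0.6
}}

```text
time_s: 12.12
tcp_pos: [0.4489, -0.0234, 0.2449]
eef_rot: [-3.132, 0.007, 1.344]
wrist_force: [1.3, -0.2, 0.0]
width: 0.0683
```

Run:
```python
from go import *
pi=np.pi
rows([((.4455,-.054,z),(pi,0,-.25+pi/2)) for z in(.25,.2,.153)])
```

```text
t 12.12 tcp [ 0.4489 -0.0234  0.2449] rpy [-3.132  0.007  1.344] w 0.0683 F [ 1.3 -0.2  0. ] q [-0.3  -0.23  2.06 -0.01  1.32 -0.07]
[-0.051, 0.0059, -0.0082, -0.0061, 0.0044, 0.0147]
[-0.0504, 0.0067, 0.0751, -0.0061, 0.0044, 0.0147]
[-0.0499, 0.0074, 0.1535, -0.0061, 0.0044, 0.0147]
```

{"fn": "play_rows", "kwargs": {
  "motion": [
    [-0.03, 0.004, 0.0, -0.003, 0.002, 0.01],
    [-0.045, 0.005, 0.03, -0.005, 0.004, 0.0147],
    [-0.05, 0.006, 0.07, -0.006, 0.0044, 0.0147],
    [-0.05, 0.007, 0.11, -0.006, 0.0044, 0.0147],
    [-0.05, 0.0074, 0.14, -0.006, 0.0044, 0.0147],
    [-0.05, 0.0074, 0.152, -0.006, 0.0044, 0.0147],
    [-0.05, 0.0074, 0.1535, -0.006, 0.0044, 0.0147],
    [-0.05, 0.0074, 0.1535, -0.006, 0.0044, 0.0147]
  ]
}}

```text
time_s: 13.12
tcp_pos: [0.4475, -0.0526, 0.1546]
eef_rot: [3.139, 0.0, 1.324]
wrist_force: [-0.4, -0.5, 0.5]
width: 0.0683
```

{"fn": "play_rows", "kwargs": {
  "motion": [
    [0, 0, 0, 0, 0, 0],
    [0, 0, 0, 0, 0, 0],
    [0, 0, 0, 0, 0, 0],
    [0, 0, 0, 0, 0, 0],
    [0, 0, 0, 0, 0, 0],
    [0, 0, 0, 0, 0, 0]
  ],
  "fingers": 1,
  "newtons": 25
}}

```text
time_s: 13.88
tcp_pos: [0.4466, -0.0523, 0.1542]
eef_rot: [-3.141, -0.0, 1.324]
wrist_force: [-4.4, 1.2, 6.5]
width: 0.0108
```

Run:
```python
import numpy as np
f=lambda t:np.array([-169*np.cos(.288+t)+162,-(169*np.sin(.288+t)-48)])/600
for a,b in((0,.6),(.6,1.2),(1.2,1.75)):
    s=np.linspace(a,b,8) if 0 else a+(b-a)*np.array([.06,.2,.35,.5,.65,.8,.93,1])
    print([[round(v,4) for v in f(t)-f(a)] for t in s])
```

```text
[[np.float64(0.0031), np.float64(-0.0097)], [np.float64(0.0115), np.float64(-0.0318)], [np.float64(0.0226), np.float64(-0.0545)], [np.float64(0.0357), np.float64(-0.0762)], [np.float64(0.0507), np.float64(-0.0967)], [np.float64(0.0675), np.float64(-0.1157)], [np.float64(0.0833), np.float64(-0.1309)], [np.float64(0.0923), np.float64(-0.1385)]]
[[np.float64(0.008), np.float64(-0.0063)], [np.float64(0.0274), np.float64(-0.0197)], [np.float64(0.0495), np.float64(-0.0322)], [np.float64(0.0725), np.float64(-0.0428)], [np.float64(0.0964), np.float64(-0.0512)], [np.float64(0.121), np.float64(-0.0574)], [np.float64(0.1427), np.float64(-0.061)], [np.float64(0.1544), np.float64(-0.0622)]]
[[np.float64(0.0093), np.float64(-0.0006)], [np.float64(0.031), np.float64(-0.0009)], [np.float64(0.0541), np.float64(0.0007)], [np.float64(0.0771), np.float64(0.0042)], [np.float64(0.0997), np.float64(0.0096)], [np.float64(0.1218), np.float64(0.0168)], [np.float64(0.1404), np.float64(0.0245)], [np.float64(0.1502), np.float64(0.0292)]]
```

{"fn": "play_rows", "kwargs": {
  "motion": [
    [0, 0.003, -0.01, 0, 0, 0],
    [0, 0.0115, -0.032, 0, 0, 0],
    [0, 0.0225, -0.0545, 0, 0, 0],
    [0, 0.0355, -0.076, 0, 0, 0],
    [0, 0.0505, -0.0965, 0, 0, 0],
    [0, 0.0675, -0.1155, 0, 0, 0],
    [0, 0.0835, -0.131, 0, 0, 0],
    [0, 0.0925, -0.1385, 0, 0, 0]
  ]
}}

```text
time_s: 14.88
tcp_pos: [0.5005, -0.0662, 0.2404]
eef_rot: [-3.14, 0.001, 1.324]
wrist_force: [-13.4, 0.6, 10.6]
width: 0.0108
```

{"fn": "play_rows", "kwargs": {
  "motion": [
    [0, 0.006, -0.009, 0, 0, 0],
    [0, 0.0255, -0.0225, 0, 0, 0],
    [0, 0.048, -0.035, 0, 0, 0],
    [0, 0.0715, -0.0458, 0, 0, 0],
    [0, 0.0955, -0.0543, 0, 0, 0],
    [0, 0.1205, -0.0607, 0, 0, 0],
    [0, 0.1424, -0.0643, 0, 0, 0],
    [0, 0.1542, -0.0655, 0, 0, 0]
  ]
}}

```text
time_s: 15.88
tcp_pos: [0.5916, -0.0893, 0.2781]
eef_rot: [3.138, 0.001, 1.324]
wrist_force: [-3.1, -2.4, 6.0]
width: 0.011
```

{"fn": "play_rows", "kwargs": {
  "motion": [
    [0, 0.0095, -0.0006, 0, 0, 0],
    [0, 0.0312, -0.001, 0, 0, 0],
    [0, 0.0545, 0.0007, 0, 0, 0],
    [0, 0.0778, 0.0042, 0, 0, 0],
    [0, 0.1007, 0.0095, 0, 0, 0],
    [0, 0.123, 0.0165, 0, 0, 0],
    [0, 0.142, 0.024, 0, 0, 0],
    [0, 0.152, 0.0288, 0, 0, 0]
  ]
}}

```text
time_s: 16.88
tcp_pos: [0.6795, -0.1114, 0.2584]
eef_rot: [3.141, 0.0, 1.324]
wrist_force: [-0.9, -4.6, -0.8]
width: 0.0109
```

Run:
```python
from go import *
from h import *
rows([])
o=r.snapshot("scene")[110:260,170:370]
cv2.imwrite("pics/s4.png",cv2.resize(o[:,:,::-1],(800,600),interpolation=cv2.INTER_CUBIC))
```

```text
t 16.88 tcp [ 0.6795 -0.1114  0.2584] rpy [3.141 0.    1.324] w 0.0109 F [-0.9 -4.6 -0.8] q [-0.33  0.33  1.45 -0.    1.36 -0.08]
```

View pics/s4.png

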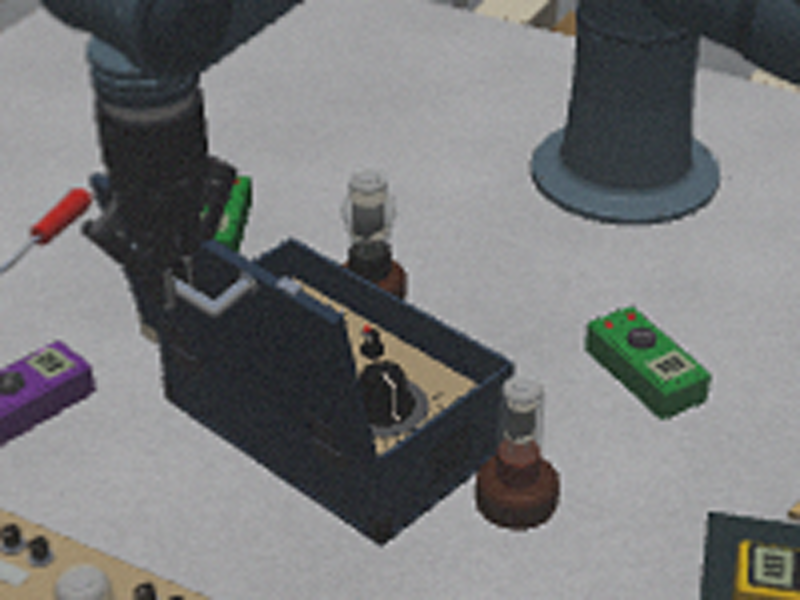

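The lid stands open and is held just short of its stop. Inside, the dial shows at crop (385,400). I'll release the handle with a small opening.

{"fn": "play_rows", "kwargs": {
  "motion": [
    [0, 0, 0, 0, 0, 0],
    [0, 0, 0, 0, 0, 0],
    [0, 0, 0, 0, 0, 0],
    [0, 0, 0, 0, 0, 0],
    [0, 0, 0, 0, 0, 0],
    [0, 0, 0, 0, 0, 0]
  ],
  "fingers": 0.45
}}

```text
time_s: 17.68
tcp_pos: [0.6789, -0.1109, 0.2596]
eef_rot: [3.14, -0.0, 1.324]
wrist_force: [-0.2, -0.7, -0.1]
width: 0.0234
```

{"fn": "play_rows", "kwargs": {
  "motion": [
    [0, 0, -0.005, 0, 0, 0],
    [0, 0, -0.02, 0, 0, 0],
    [0, 0, -0.045, 0, 0, 0],
    [0, 0, -0.08, 0, 0, 0],
    [0, 0, -0.13, 0, 0, 0],
    [0, 0, -0.18, 0, 0, 0],
    [0, 0, -0.2, 0, 0, 0],
    [0, 0, -0.2, 0, 0, 0]
  ]
}}

```text
time_s: 18.68
tcp_pos: [0.679, -0.111, 0.3811]
eef_rot: [3.137, 0.0, 1.324]
wrist_force: [-0.7, -0.0, -0.6]
width: 0.0237
```

Run:
```python
from go import *
rows([((.45,.28,.36),(np.pi,0,1.324))])
```

```text
t 18.68 tcp [ 0.679  -0.111   0.3811] rpy [3.137 0.    1.324] w 0.0237 F [-0.7 -0.  -0.6] q [-0.33  0.26  1.31  0.    1.56 -0.08]
[0.5386, -0.5295, 0.0329, 0.0026, 0.0001, -0.0001]
```

{"fn": "play_rows", "kwargs": {
  "motion": [
    [0.03, -0.03, 0, 0, 0, 0],
    [0.09, -0.09, 0, 0.001, 0, 0],
    [0.16, -0.155, 0.005, 0.002, 0, 0],
    [0.23, -0.225, 0.01, 0.0026, 0, 0],
    [0.3, -0.295, 0.015, 0.0026, 0, 0],
    [0.37, -0.365, 0.02, 0.0026, 0, 0],
    [0.44, -0.43, 0.025, 0.0026, 0, 0],
    [0.5, -0.49, 0.03, 0.0026, 0, 0]
  ]
}}

```text
time_s: 19.68
tcp_pos: [0.4652, 0.2533, 0.3593]
eef_rot: [-3.137, 0.001, 1.324]
wrist_force: [0.5, -0.7, 0.1]
width: 0.0231
```

Run:
```python
from go import *
from h import *
rows([])
im=r.snapshot("top"); sc=r.snapshot("scene")
print(r.look_for("top","dial"),r.look_for("top","dial_grip")[:2],r.look_for("top","index_tip")[:1],r.look_for("top","dial_mark")[:1])
c=np.array([.536,-.013])
uv=proj("top",[[*c,.092],[*c,.06]]); print(uv); u,v=uv[1].round().astype(int)
o=cv2.resize(im[v-25:v+25,u-25:u+25],(400,400),interpolation=cv2.INTER_CUBIC)
uv2=proj("scene",[[*c,.092],[*c,.06]]); print(uv2); u2,v2=uv2[0].round().astype(int)
o2=cv2.resize(sc[v2-25:v2+25,u2-25:u2+25],(400,400),interpolation=cv2.INTER_CUBIC)
print("top crop origin",u-25,v-25,"scene",u2-25,v2-25)
o3=cv2.resize(np.hstack([im[140:260,220:420],sc[130:250,170:370]]),(800,240),interpolation=cv2.INTER_AREA)
cv2.imwrite("pics/d5.png",np.vstack([np.hstack([o,o2])[:360],o3])[:600,:,::-1])
```

```text
t 19.68 tcp [0.4652 0.2533 0.3593] rpy [-3.137e+00  1.000e-03  1.324e+00] w 0.0231 F [ 0.5 -0.7  0.1] q [ 0.28 -0.11  1.74  0.    1.51  0.53]
[{'centre': [0.5334, -0.0118, 0.0851], 'score': 0.84}] [{'centre': [0.5289, -0.0155, 0.0867], 'score': 0.6}] [{'centre': [0.5398, -0.0096, 0.0618], 'score': 0.7}] [{'centre': [0.5377, -0.0121, 0.0906], 'score': 0.7}]
[[295.18145409 196.31962462]
 [294.9297973  198.4933155 ]]
[[264.72269092 202.99071316]
 [264.88040703 210.00596168]]
top crop origin 270 173 scene 240 178
```

View pics/d5.png

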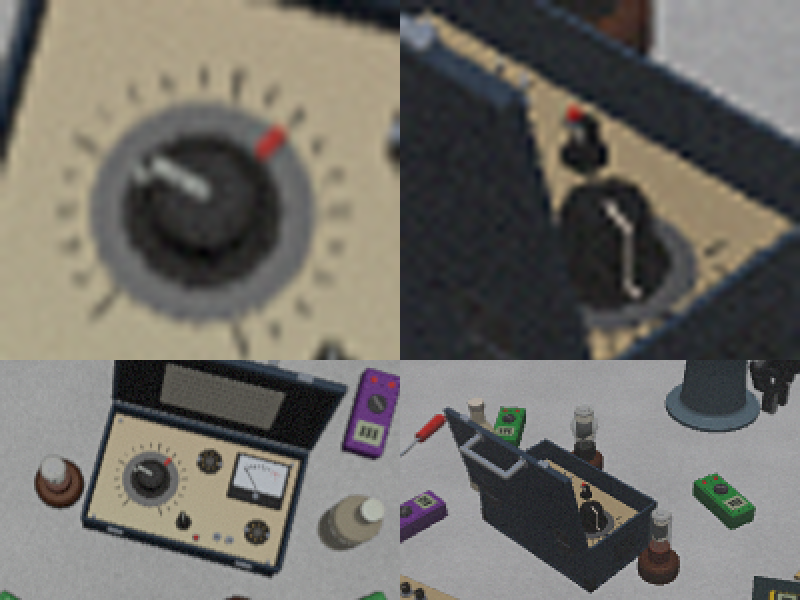

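The dial crop shows the ring centred at (202,211). The red index sits up and right at about (272,143), and the white line points up and left from (207,190) to (155,162), continuing on the skirt at (140,178). I'll compute the angles from those.

```bash
cat >> h.py <<'E'
def dialangles(im,c):
    h=cv2.cvtColor(im,cv2.COLOR_RGB2HSV).astype(int)
    uv=np.argwhere(np.ones((420,560)))[:,::-1].astype(float)
    P6=unproj("top",uv,.059)[:,:2].reshape(420,560,2)-c; P9=unproj("top",uv,.092)[:,:2].reshape(420,560,2)-c
    r6=np.linalg.norm(P6,axis=2); r9=np.linalg.norm(P9,axis=2)
    red=(r6<.046)&((h[...,0]<8)|(h[...,0]>172))&(h[...,1]>110)
    m=P6[red].mean(0); idx=np.arctan2(m[1],m[0])
    wt=np.clip(im.min(2).astype(float)-70,0,None)*(r9<.017)
    a=np.arctan2(P9[...,1],P9[...,0]); ws=wt*(r9>.006)
    line=np.angle((ws*np.exp(1j*a)).sum())
    w2=np.clip(im.min(2).astype(float)-60,0,None)*(r6<.0275)*(r6>.0225)*(r9>.021)
    l2=np.angle((w2*np.exp(1j*np.arctan2(P6[...,1],P6[...,0]))).sum())
    return idx,r6[red].mean(),red.sum(),line,(ws>20).sum(),l2,(w2>20).sum()
E
python3 - <<'E'
from go import *
from h import *
px=lambda L:[((x+.5)/8-.5+270,(y+.5)/8-.5+173) for x,y in L]
c=unproj("top",px([(202,211)]),.059)[0,:2]; print("centre",c)
im=r.snapshot("top")
for cc in(c,np.array([.536,-.013])):
    t=unproj("top",px([(272,143)]),.059)[0,:2]-cc; l=unproj("top",px([(155,162),(207,190)]),.092)[:,:2]; k=unproj("top",px([(140,180)]),.06)[0,:2]-cc
    d=l[0]-l[1]; print("idx",np.arctan2(t[1],t[0]),np.linalg.norm(t),"line dir",np.arctan2(d[1],d[0]),"tip",np.arctan2(*(l[0]-cc)[::-1]),np.linalg.norm(l-cc,axis=1),"skirt",np.arctan2(k[1],k[0]),np.linalg.norm(k))
    print(dialangles(im,cc))
rows([])
E
```

```text
centre [ 0.5349204  -0.01270168]
idx -0.7819259914488087 0.034576940716744005 line dir 1.0797322988720879 tip 1.0070601410840678 [0.0199196  0.00148972] skirt 1.118132753753488 0.024258386679342204
(np.float64(-0.7756601537216568), np.float64(0.033915138752359436), np.int64(9), np.float64(0.9716396555563445), np.int64(7), np.float64(1.1860001332558772), np.int64(3))
idx -0.7982652533900259 0.033605176008849866 line dir 1.0797322988720879 tip 1.061711560271939 [0.01962418 0.00069903] skirt 1.1638861440624289 0.024079687533532637
(np.float64(-0.792159909716428), np.float64(0.032941552687387014), np.int64(9), np.float64(1.1020691003267284), np.int64(9), np.float64(0.9488226304682464), np.int64(4))
t 20.02 tcp [0.4675 0.251  0.3605] rpy [-3.138e+00  1.000e-03  1.322e+00] w 0.0237 F [-0.5  0.4 -0.3] q [ 0.28 -0.11  1.74  0.    1.51  0.53]
```

Run:
```python
from go import *
rows([((.5355,-.013,.3),(np.pi,0,2.2)),((.5355,-.013,.2),(np.pi,0,2.2))],False)
```

```text
[-0.3985, 0.2185, 0.1004, -0.002, -0.0005, -0.5588]
[-0.3984, 0.219, 0.267, -0.002, -0.0005, -0.5588]
```

{"fn": "play_rows", "kwargs": {
  "motion": [
    [-0.03, 0.016, 0.007, 0, 0, -0.05],
    [-0.1, 0.055, 0.025, 0, 0, -0.14],
    [-0.18, 0.1, 0.045, 0, 0, -0.25],
    [-0.26, 0.142, 0.065, 0, 0, -0.36],
    [-0.34, 0.186, 0.085, 0, 0, -0.46],
    [-0.385, 0.21, 0.1, -0.002, 0, -0.54],
    [-0.398, 0.218, 0.12, -0.002, -0.0005, -0.559],
    [-0.398, 0.219, 0.15, -0.002, -0.0005, -0.559]
  ],
  "fingers": -0.3
}}

```text
time_s: 21.02
tcp_pos: [0.5363, -0.0136, 0.2704]
eef_rot: [3.14, 0.001, 2.198]
wrist_force: [-0.4, 0.1, -0.2]
width: 0.0558
```

Run:
```python
from go import *
rows([((.5355,-.013,z),(np.pi,0,2.2)) for z in(.2,.13)])
```

```text
t 21.02 tcp [ 0.5363 -0.0136  0.2704] rpy [3.140e+00 1.000e-03 2.198e+00] w 0.0558 F [-0.4  0.1 -0.2] q [-0.24 -0.04  1.83  0.    1.34 -0.86]
[0.0017, -0.0006, 0.1173, 0.001, 0.0004, -0.0012]
[0.0018, -0.0008, 0.2339, 0.001, 0.0004, -0.0012]
```

{"fn": "play_rows", "kwargs": {
  "motion": [
    [0.001, 0, 0.04, 0, 0, 0],
    [0.0015, -0.0005, 0.09, 0.001, 0, -0.001],
    [0.0015, -0.0005, 0.14, 0.001, 0, -0.001],
    [0.0015, -0.0005, 0.185, 0.001, 0, -0.001],
    [0.0015, -0.0005, 0.215, 0.001, 0, -0.001],
    [0.0015, -0.0005, 0.23, 0.001, 0, -0.001],
    [0.0015, -0.0005, 0.234, 0.001, 0, -0.001]
  ]
}}

```text
time_s: 21.9
tcp_pos: [0.5353, -0.0111, 0.1302]
eef_rot: [-3.141, 0.0, 2.203]
wrist_force: [0.3, -1.1, 0.9]
width: 0.0556
```

Run:
```python
from go import *
rows([((.5355,-.013,.091),(np.pi,0,2.2))])
```

```text
t 21.9 tcp [ 0.5353 -0.0111  0.1302] rpy [-3.141  0.     2.203] w 0.0556 F [ 0.3 -1.1  0.9] q [-0.23  0.13  1.94 -0.    1.07 -0.86]
[-0.0028, -0.0015, 0.0654, -0.0004, 0.0, 0.0021]
```

{"fn": "play_rows", "kwargs": {
  "motion": [
    [-0.001, -0.001, 0.015, 0, 0, 0.001],
    [-0.002, -0.001, 0.032, 0, 0, 0.002],
    [-0.0028, -0.0015, 0.048, 0, 0, 0.002],
    [-0.0028, -0.0015, 0.06, 0, 0, 0.002],
    [-0.0028, -0.0015, 0.065, 0, 0, 0.002],
    [-0.0028, -0.0015, 0.0654, 0, 0, 0.002]
  ]
}}

```text
time_s: 22.65
tcp_pos: [0.5354, -0.013, 0.091]
eef_rot: [-3.141, -0.0, 2.2]
wrist_force: [0.2, 1.2, 0.4]
width: 0.0555
```

{"fn": "play_rows", "kwargs": {
  "motion": [
    [0, 0, 0, 0, 0, 0],
    [0, 0, 0, 0, 0, 0],
    [0, 0, 0, 0, 0, 0],
    [0, 0, 0, 0, 0, 0]
  ],
  "fingers": 1,
  "newtons": 25
}}

```text
time_s: 23.15
tcp_pos: [0.5364, -0.0126, 0.0918]
eef_rot: [3.14, 0.001, 2.2]
wrist_force: [3.2, 4.8, -0.1]
width: 0.0371
```

{"fn": "play_rows", "kwargs": {
  "motion": [
    [0, 0, 0, 0, 0, 0.03],
    [0, 0, 0, 0, 0, 0.1],
    [0, 0, 0, 0, 0, 0.18],
    [0, 0, 0, 0, 0, 0.27],
    [0, 0, 0, 0, 0, 0.36],
    [0, 0, 0, 0, 0, 0.45],
    [0, 0, 0, 0, 0, 0.54],
    [0, 0, 0, 0, 0, 0.6]
  ]
}}

```text
time_s: 24.15
tcp_pos: [0.5362, -0.0126, 0.0918]
eef_rot: [3.14, -0.001, 1.255]
wrist_force: [2.0, 3.8, 1.5]
width: 0.0372
```

{"fn": "play_rows", "kwargs": {
  "motion": [
    [0, 0, 0, 0, 0, 0.03],
    [0, 0, 0, 0, 0, 0.1],
    [0, 0, 0, 0, 0, 0.19],
    [0, 0, 0, 0, 0, 0.28],
    [0, 0, 0, 0, 0, 0.37],
    [0, 0, 0, 0, 0, 0.46],
    [0, 0, 0, 0, 0, 0.54],
    [0, 0, 0, 0, 0, 0.575]
  ]
}}

```text
time_s: 25.15
tcp_pos: [0.5361, -0.0125, 0.0918]
eef_rot: [-3.141, -0.001, 0.352]
wrist_force: [1.8, 5.0, 0.7]
width: 0.037
```

{"fn": "play_rows", "kwargs": {
  "motion": [
    [0, 0, 0, 0, 0, 0.012],
    [0, 0, 0, 0, 0, 0.012],
    [0, 0, 0, 0, 0, 0.012]
  ]
}}

```text
time_s: 25.52
tcp_pos: [0.5361, -0.0125, 0.0918]
eef_rot: [-3.141, -0.001, 0.336]
wrist_force: [2.1, 5.0, 2.3]
width: 0.0375
```

{"fn": "play_rows", "kwargs": {
  "motion": [
    [0, 0, 0, 0, 0, 0],
    [0, 0, 0, 0, 0, 0],
    [0, 0, 0, 0, 0, 0],
    [0, 0, -0.03, 0, 0, 0],
    [0, 0, -0.1, 0, 0, 0],
    [0, 0, -0.19, 0, 0, 0],
    [0, 0, -0.28, 0, 0, 0],
    [0, 0, -0.35, 0, 0, 0]
  ],
  "fingers": -0.3
}}

```text
time_s: 26.52
tcp_pos: [0.5358, -0.013, 0.3054]
eef_rot: [3.139, -0.003, 0.336]
wrist_force: [0.1, 0.8, -0.0]
width: 0.0556
```

Run:
```python
from go import *
rows([((.46,.25,.35),(np.pi,0,.34))])
```

```text
t 26.52 tcp [ 0.5358 -0.013   0.3054] rpy [ 3.139e+00 -3.000e-03  3.360e-01] w 0.0556 F [ 0.1  0.8 -0. ] q [-0.24 -0.07  1.8  -0.    1.4   1.  ]
[0.0254, -0.4553, -0.0754, 0.0017, -0.0018, -0.0027]
```

{"fn": "play_rows", "kwargs": {
  "motion": [
    [0.002, -0.03, -0.01, 0, 0, 0],
    [0.006, -0.1, -0.02, 0.001, 0, 0],
    [0.01, -0.18, -0.03, 0.001, 0, 0],
    [0.015, -0.26, -0.045, 0.0017, 0, 0],
    [0.019, -0.34, -0.06, 0.0017, 0, 0],
    [0.023, -0.41, -0.07, 0.0017, 0, 0],
    [0.025, -0.45, -0.075, 0.0017, 0, 0],
    [0.025, -0.455, -0.075, 0.0017, 0, 0]
  ]
}}

```text
time_s: 27.52
tcp_pos: [0.4586, 0.2511, 0.3458]
eef_rot: [-3.139, 0.001, 0.339]
wrist_force: [0.6, 0.4, 0.5]
width: 0.0555
```

Run:
```python
from go import *
from h import *
rows([])
im=r.snapshot("top"); sc=r.snapshot("scene"); cv2.imwrite("pics/raw6.png",im[:,:,::-1])
for c in([.535,-.0127],[.5355,-.013],[.536,-.0125]): print(np.round(dialangles(im,np.array(c)),3))
o=cv2.resize(im[173:223,270:320],(400,400),interpolation=cv2.INTER_CUBIC)
o2=cv2.resize(sc[178:228,240:290],(400,400),interpolation=cv2.INTER_CUBIC)
o3=cv2.resize(np.hstack([im[120:290,80:440]]),(508,240),interpolation=cv2.INTER_AREA); o4=cv2.resize(sc[150:330,220:440],(292,240),interpolation=cv2.INTER_AREA)
cv2.imwrite("pics/d6.png",np.vstack([np.hstack([o,o2])[:360],np.hstack([o3,o4])])[:,:,::-1])
try: print(yellow("scene",sc,(335,220,420,300),[1.87],(.533,.38)))
except Exception as e: print(e)
```

```text
t 27.52 tcp [0.4586 0.2511 0.3458] rpy [-3.139e+00  1.000e-03  3.390e-01] w 0.0555 F [0.6 0.4 0.5] q [ 0.28 -0.12  1.78  0.    1.49  1.51]
[-0.776  0.036  8.    -0.829  9.    -0.804  1.   ]
[-0.78   0.035  8.    -0.845  9.    -0.554  2.   ]
[-0.8    0.035  8.    -0.911  9.    -0.077  2.   ]
(np.int64(381), (array([0.53275593, 0.38276068, 1.82696531]), np.float64(0.886966895317626)))
```

View pics/d6.png

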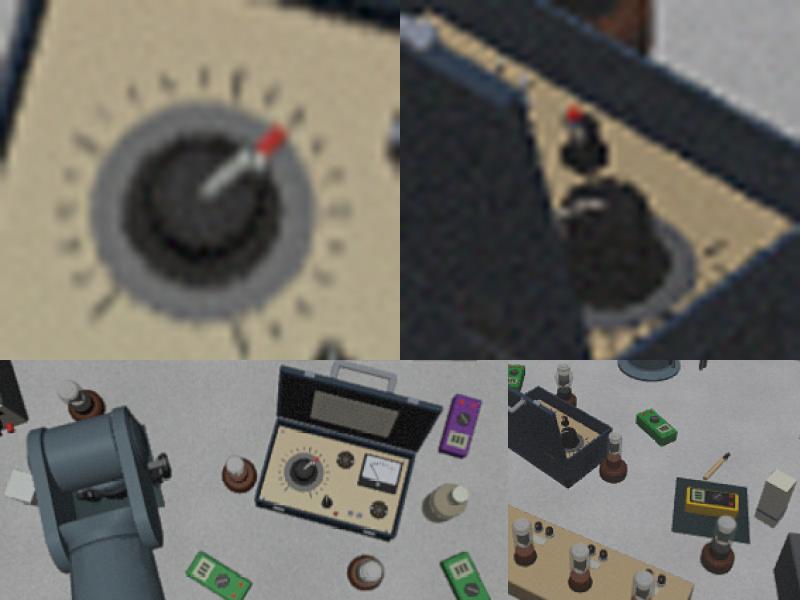

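The crop shows the white line pointing at the red wedge from (205,190) to (250,157), with the wedge at (272,143). The lid is open and the meter is on the mat. I'll check the angle with a finer fit.

Run:
```python
from h import *
ims=np.mean([r.snapshot("top").astype(float) for _ in range(8)],0)
I=cv2.GaussianBlur(ims.min(2),(0,0),.5); red=np.clip(ims[...,0]-ims[...,1]-25,0,None); red=red.astype(np.float32)
vv,uu=np.mgrid[0:420,0:560]; w=((uu>285)&(uu<315)&(vv>180)&(vv<202)); red=red*w
# ring: grey pixels brighter than skirt, low saturation -> centre from the ring/panel border (colour: panel is tan R-B large)
tan=(ims[...,0]-ims[...,2])
# radial edge fit of ring border: for centre guess sample rays
def samp(A,X): uv=proj("top",X); return cv2.remap(A.astype(np.float32),uv[:,0].astype(np.float32).reshape(-1,1),uv[:,1].astype(np.float32).reshape(-1,1),cv2.INTER_LINEAR).ravel()
th=np.linspace(-np.pi,np.pi,72,endpoint=False); rr=np.linspace(.034,.046,25); c0=np.array([.5355,-.0127]); E=[]
for t in th:
    if abs(t+.79)<.35: continue
    s=samp(tan,np.c_[c0[0]+rr*np.cos(t),c0[1]+rr*np.sin(t),np.full(25,.058)]); g=np.diff(s); k=np.clip(g,0,None)**2
    E.append(c0+(rr[:-1]*k).sum()/k.sum()*np.array([np.cos(t),np.sin(t)]))
E=np.array(E); A=np.c_[2*E,np.ones(len(E))]; s=np.linalg.lstsq(A,(E**2).sum(1),rcond=None)[0]; c=s[:2]; print("ring centre",c,"R",np.sqrt(s[2]+c@c))
m=[(uu*red).sum()/red.sum(),(vv*red).sum()/red.sum()]; d=unproj("top",[m],.0585)[0,:2]-c; ai=np.arctan2(d[1],d[0]); print("index",ai,np.linalg.norm(d),"px",m)
for cc in(c,c+[.001,0],c-[.001,0],c+[0,.001],c-[0,.001]):
    best=[]
    for a in np.arange(-1.2,-.4,.005):
        e=np.array([np.cos(a),np.sin(a)]); n=np.array([-e[1],e[0]])
        f=lambda r0,z,o:np.c_[cc+np.outer(r0,e)+o*n,np.full(len(r0),z)]
        r1=np.linspace(.003,.018,12); r2=np.linspace(.0225,.0275,6)
        s1=samp(I,f(r1,.0922,0)).mean()-.5*(samp(I,f(r1,.0922,.005)).mean()+samp(I,f(r1,.0922,-.005)).mean())
        s2=samp(I,f(r2,.0605,0)).mean()
        best.append((a,s1,s2))
    B=np.array(best); q=lambda k:(B[:,0]*(np.clip(B[:,k]-.8*B[:,k].max(),0,None))).sum()/np.clip(B[:,k]-.8*B[:,k].max(),0,None).sum()
    d=unproj("top",[m],.0585)[0,:2]-cc
    print(cc.round(4),"top line",round(q(1),3),"skirt",round(q(2),3),"idx",round(np.arctan2(d[1],d[0]),3))
```

```text
ring centre [ 0.53478635 -0.01276437] R 0.03908295107847116
index -0.7505822420272179 0.035166431683429644 px [np.float64(303.44474660074167), np.float64(190.10630407911)]
[ 0.5348 -0.0128] top line -0.824 skirt -0.722 idx -0.751
[ 0.5358 -0.0128] top line -0.885 skirt -0.765 idx -0.77
[ 0.5338 -0.0128] top line -0.764 skirt -0.675 idx -0.732
[ 0.5348 -0.0118] top line -0.874 skirt -0.734 idx -0.771Traceback (most recent call last):
  File "<stdin>", line 22, in <module>
  File "<stdin>", line 8, in samp
  File "h.py", line 8, in proj
    K,D,R,t=cam(n); return cv2.projectPoints(np.asarray(X,float).reshape(-1,3),cv2.Rodrigues(R)[0],t,K,D)[0].reshape(-1,2)
            ~~~^^^
  File "h.py", line 5, in cam
    p=r.camera_params(n); f=210/np.tan(np.radians(p["fov_y"])/2)
ValueError: time passes only in moves, steps and waits
```

```bash
sed -i 's/^def cam(n):/import functools\n@functools.cache\ndef cam(n):/' h.py
python3 - <<'E'
from h import *
from scipy.optimize import least_squares
ims=np.mean([r.snapshot("top").astype(float) for _ in range(8)],0); I=ims.min(2)
v0,u0=182,287; S=I[v0:v0+24,u0:u0+24]
big_=cv2.resize(ims[v0-2:v0+24,u0-4:u0+26].astype(np.uint8),(720,600),interpolation=cv2.INTER_CUBIC); cv2.imwrite("pics/d7.png",big_[:,:,::-1])
# line fit: ridge in pixel space over the top face: a segment blurred, on a constant background
cT=proj("top",[[.5352,-.0127,.092]])[0]
vv,uu=np.mgrid[0:420,0:560]; M=(np.hypot(uu-cT[0],vv-cT[1])<6.0)
x=uu[M]-cT[0]; y=vv[M]-cT[1]; z=I[M]
from scipy.special import erf
def mod(p):
    ang,off,amp,bg,w,s0,s1=p; t=x*np.cos(ang)+y*np.sin(ang); o=-x*np.sin(ang)+y*np.cos(ang)-off
    return bg+amp*np.exp(-o**2/2/w**2)*.5*(erf((t-s0)/.7)-erf((t-s1)/.7))
best=min((least_squares(lambda p:mod(p)-z,[a,0,80,40,.7,0,6]) for a in(-.5,-.7,-.9)),key=lambda o:o.cost)
p=best.x; print("fit",p.round(3),"rms",np.sqrt(2*best.cost/len(z)),"sd",np.sqrt(np.linalg.pinv(best.jac.T@best.jac)[0,0]*2*best.cost/len(z)))
q=[cT+np.array([np.cos(p[0])*t-np.sin(p[0])*p[1],np.sin(p[0])*t+np.cos(p[0])*p[1]]) for t in(0,5.5)]
X=unproj("top",q,.092)[:,:2]; d=X[1]-X[0]; a=np.arctan2(d[1],d[0]); nrm=np.array([-np.sin(a),np.cos(a)]); print("top line angle",a,"offset of line from (.5348,-.0128)",nrm@(X[0]-[.5348,-.0128]))
E
```

```text
fit [-7.2400e-01  6.1000e-02  8.9522e+01  4.7836e+01  7.5300e-01 -2.2000e-01
  6.2180e+00] rms 5.407541418840489 sd 0.01569834008507548
top line angle -0.8288074068332472 offset of line from (.5348,-.0128) 0.00019363002966875823
```

View pics/d7.png

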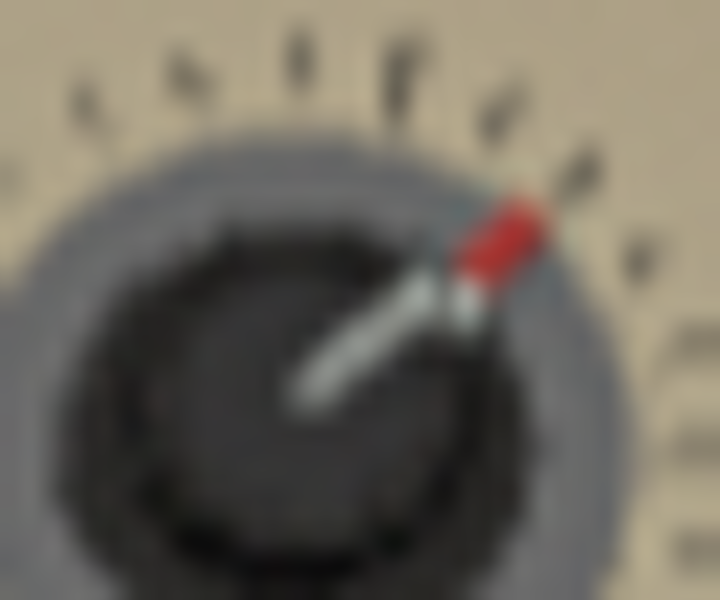

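Both the skirt mark and the top line put the dial 0.03–0.08 rad past the index. That is inside the 0.13 rad tolerance, but there is time for a small trim of about 0.05 rad back.

Run:
```python
from go import *
rows([((.5362,-.0125,.31),(np.pi,0,.336)),((.5362,-.0125,.25),(np.pi,0,.336))])
```

```text
t 28.43 tcp [0.4597 0.2498 0.346 ] rpy [-3.139e+00  1.000e-03  3.360e-01] w 0.0553 F [ 0.5  0.8 -0.5] q [ 0.28 -0.12  1.78  0.    1.49  1.51]
[-0.0237, 0.4549, 0.059, -0.0015, 0.0004, -0.0001]
[-0.0236, 0.4551, 0.159, -0.0015, 0.0004, -0.0001]
```

{"fn": "play_rows", "kwargs": {
  "motion": [
    [-0.002, 0.03, 0.003, 0, 0, 0],
    [-0.006, 0.1, 0.013, 0, 0, 0],
    [-0.01, 0.19, 0.025, 0, 0, 0],
    [-0.015, 0.28, 0.036, -0.001, 0, 0],
    [-0.019, 0.37, 0.05, -0.0015, 0, 0],
    [-0.022, 0.425, 0.055, -0.0015, 0.0004, 0],
    [-0.0236, 0.45, 0.07, -0.0015, 0.0004, 0],
    [-0.0236, 0.455, 0.1, -0.0015, 0.0004, 0]
  ]
}}

```text
time_s: 29.42
tcp_pos: [0.5365, -0.0133, 0.2851]
eef_rot: [3.141, -0.001, 0.335]
wrist_force: [-0.1, 0.8, -0.7]
width: 0.0554
```

Run:
```python
from go import *
rows([((.5362,-.0125,z),(np.pi,0,.336)) for z in(.2,.14,.091)])
```

```text
t 29.43 tcp [ 0.5365 -0.0133  0.2851] rpy [ 3.141e+00 -1.000e-03  3.350e-01] w 0.0554 F [-0.1  0.8 -0.7] q [-0.24 -0.05  1.82  0.    1.37  1.  ]
[-0.0003, -0.0014, 0.1418, 0.0003, -0.0008, -0.0009]
[-0.0004, -0.0015, 0.2418, 0.0003, -0.0008, -0.0009]
[-0.0005, -0.0015, 0.3234, 0.0003, -0.0008, -0.0009]
```

{"fn": "play_rows", "kwargs": {
  "motion": [
    [0, -0.001, 0.04, 0, 0, 0],
    [0, -0.0015, 0.1, 0, -0.0008, 0],
    [0, -0.0015, 0.16, 0, -0.0008, 0],
    [0, -0.0015, 0.21, 0, -0.0008, 0],
    [0, -0.0015, 0.245, 0, -0.0008, 0],
    [0, -0.0015, 0.26, 0, -0.0008, 0],
    [0, -0.0015, 0.265, 0, -0.0008, 0],
    [0, -0.0015, 0.265, 0, -0.0008, 0]
  ]
}}

```text
time_s: 30.42
tcp_pos: [0.5363, -0.0115, 0.1269]
eef_rot: [3.141, 0.0, 0.336]
wrist_force: [0.7, 0.3, 0.0]
width: 0.0555
```

Run:
```python
from go import *
rows([((.5362,-.0125,.091),(np.pi,0,.336))])
```

```text
t 30.43 tcp [ 0.5363 -0.0115  0.1269] rpy [3.141 0.    0.336] w 0.0555 F [0.7 0.3 0. ] q [-0.23  0.14  1.94 -0.    1.07  1.  ]
[-0.0007, 0.0016, 0.0599, 0.0003, 0.0002, 0.0002]
```

Down, grip, turn anticlockwise (negative about tool z) by about 0.05 rad, release and rise.

{"fn": "play_rows", "kwargs": {
  "motion": [
    [0, 0.001, 0.015, 0, 0, 0],
    [0, 0.0015, 0.032, 0, 0, 0],
    [-0.0007, 0.0016, 0.047, 0, 0, 0],
    [-0.0007, 0.0016, 0.057, 0, 0, 0],
    [-0.0007, 0.0016, 0.06, 0, 0, 0],
    [-0.0007, 0.0016, 0.06, 0, 0, 0]
  ]
}}

```text
time_s: 31.18
tcp_pos: [0.5359, -0.0127, 0.0904]
eef_rot: [-3.142, 0.001, 0.336]
wrist_force: [-0.4, 0.5, 0.3]
width: 0.0555
```

{"fn": "play_rows", "kwargs": {
  "motion": [
    [0, 0, 0, 0, 0, 0],
    [0, 0, 0, 0, 0, 0],
    [0, 0, 0, 0, 0, 0],
    [0, 0, 0, 0, 0, -0.016],
    [0, 0, 0, 0, 0, -0.032],
    [0, 0, 0, 0, 0, -0.032],
    [0, 0, 0, 0, 0, -0.032]
  ],
  "fingers": 1,
  "newtons": 25
}}

```text
time_s: 32.05
tcp_pos: [0.536, -0.0126, 0.0909]
eef_rot: [-3.141, 0.001, 0.387]
wrist_force: [-2.2, 2.9, 5.6]
width: 0.0368
```

{"fn": "play_rows", "kwargs": {
  "motion": [
    [0, 0, 0, 0, 0, 0],
    [0, 0, 0, 0, 0, 0],
    [0, 0, 0, 0, 0, 0],
    [0, 0, -0.03, 0, 0, 0],
    [0, 0, -0.1, 0, 0, 0],
    [0, 0, -0.19, 0, 0, 0],
    [0, 0, -0.28, 0, 0, 0],
    [0, 0, -0.35, 0, 0, 0]
  ],
  "fingers": -0.3
}}

```text
time_s: 33.05
tcp_pos: [0.5364, -0.0127, 0.3047]
eef_rot: [3.139, -0.002, 0.386]
wrist_force: [1.1, 0.9, 0.2]
width: 0.0556
```

{"fn": "play_rows", "kwargs": {
  "motion": [
    [0.002, -0.03, -0.01, 0, 0, 0],
    [0.006, -0.1, -0.02, 0, 0, 0],
    [0.01, -0.18, -0.03, 0, 0, 0],
    [0.015, -0.26, -0.045, 0, 0, 0],
    [0.019, -0.34, -0.06, 0, 0, 0],
    [0.023, -0.41, -0.07, 0, 0, 0],
    [0.025, -0.45, -0.075, 0, 0, 0],
    [0.025, -0.455, -0.075, 0, 0, 0]
  ]
}}

```text
time_s: 34.05
tcp_pos: [0.446, 0.2472, 0.3452]
eef_rot: [-3.141, 0.002, 0.389]
wrist_force: [0.6, -0.2, -0.5]
width: 0.0552
```

Run:
```python
from go import *
from h import *
from scipy.optimize import least_squares
from scipy.special import erf
rows([])
ims=np.mean([r.snapshot("top").astype(float) for _ in range(8)],0); I=ims.min(2)
sc=r.snapshot("scene")
b=cv2.resize(ims[180:206,283:313].astype(np.uint8),(460,400),interpolation=cv2.INTER_CUBIC); s=cv2.resize(sc[150:330,180:430],(340,245)); s=np.vstack([s,np.zeros((155,340,3),np.uint8)])
cv2.imwrite("pics/d8.png",np.hstack([b,s])[:,:,::-1])
cT=proj("top",[[.5352,-.0127,.092]])[0]
vv,uu=np.mgrid[0:420,0:560]; M=(np.hypot(uu-cT[0],vv-cT[1])<6.0); x=uu[M]-cT[0]; y=vv[M]-cT[1]; z=I[M]
def mod(p):
    ang,off,amp,bg,w,s0,s1=p; t=x*np.cos(ang)+y*np.sin(ang); o=-x*np.sin(ang)+y*np.cos(ang)-off
    return bg+amp*np.exp(-o**2/2/w**2)*.5*(erf((t-s0)/.7)-erf((t-s1)/.7))
best=min((least_squares(lambda p:mod(p)-z,[a,0,80,40,.7,0,6]) for a in(-.5,-.7,-.9)),key=lambda o:o.cost); p=best.x
q=[cT+np.array([np.cos(p[0])*t-np.sin(p[0])*p[1],np.sin(p[0])*t+np.cos(p[0])*p[1]]) for t in(0,5.5)]
X=unproj("top",q,.092)[:,:2]; d=X[1]-X[0]; print("top line",np.arctan2(d[1],d[0]))
red=np.clip(ims[...,0]-ims[...,1]-25,0,None)*((uu>285)&(uu<315)&(vv>180)&(vv<202))
d=unproj("top",[[(uu*red).sum()/red.sum(),(vv*red).sum()/red.sum()]],.0585)[0,:2]-[.5348,-.0128]; print("idx",np.arctan2(d[1],d[0]))
print(yellow("scene",sc,(335,220,420,300),[1.87],(.533,.38)))
for t in["tube_st","tube_brown","tube_black","carton","pen","bottle","screwdriver","lid_handle"]:
    o=r.look_for("scene",t); print(t,[np.round(o[0]["centre"],3).tolist()] if o else None)
```

```text
t 34.05 tcp [0.446  0.2472 0.3452] rpy [-3.141e+00  2.000e-03  3.890e-01] w 0.0552 F [ 0.6 -0.2 -0.5] q [ 0.28 -0.15  1.81 -0.    1.49  1.47]
top line -0.7806812617355446
idx -0.750903571677866
(np.int64(384), (array([0.53372332, 0.38151702, 1.78303621]), np.float64(0.9001053899427883)))
tube_st [[0.647, -0.072, 0.204]]
tube_brown [[0.553, 0.126, 0.045]]
tube_black [[0.697, 0.443, 0.063]]
carton [[0.515, 0.518, 0.085]]
pen [[0.548, 0.002, 0.083]]
bottle None
screwdriver [[0.401, -0.487, 0.019]]
lid_handle [[0.642, -0.072, 0.208]]
```

View pics/d8.png

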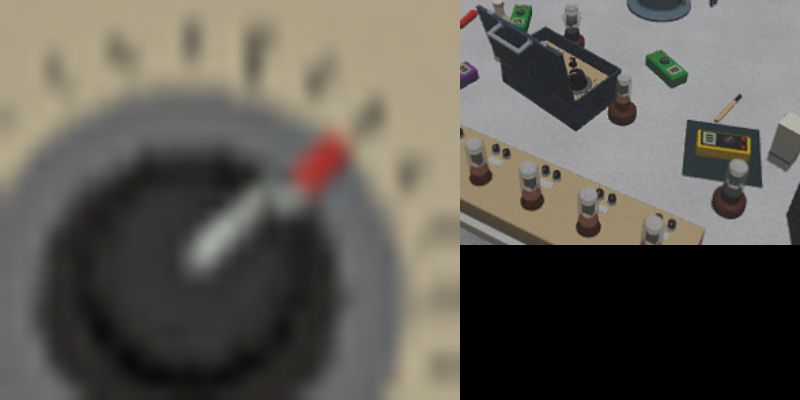

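The skirt mark at (290,190) now runs into the red wedge at (322,165), about 0.03 rad from the index. The lid is open, the meter is on the mat and the tubes are standing, so I'll hand it in.

```bash
python3 -c "
from plant import r
print(r.sign_off())"
```

```text
the job is handed in; nothing more can be done
None
```

I carried out all three steps and handed the job in at about 35 s of the 70 s. The sign-off gave no verdict, so these are my own last checks:

- **Multimeter:** it lies face up on the mat, about 1–2 mm from the mat's centre, and is let go. I set it down slowly until the wrist force showed contact.
- **Lid:** I gripped the bow handle, took it round its arc in about 3 s, and released it just short of the stop. The last picture shows it resting open. I did not measure the lid angle itself.
- **Dial:** I turned it 1.86 rad clockwise, then trimmed it back 0.05 rad after a closer look. The white line reads −0.78 rad against −0.75 for the index, about 1 mm at the 30 mm radius, where 4 mm is allowed.
- **Disagreement on the dial:** before the trim, the line on the dial's top read 0.08 rad past the index, while the skirt mark read 0.03 rad to the other side by fit. By eye the skirt mark looked about 0.03 rad past the index. I trimmed between these. Both were inside the tolerance of about 0.13 rad.
- **Other things:** the brown and black tubes, carton and screwdriver read within about 3 mm of their first positions.
- **Network misses:** it gave a wrong position for the pear-shaped tube and the pen, and did not find the bottle. In the last picture the tube behind the case and the pen look to be where they were. The bottle is only partly in view. It was standing normally in an earlier wide view, and the arm worked well clear of it.

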